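# Show the back of an earring board to the video-call phone

## Task

The customer on the video call wants to see the fittings on the back of the earrings: lift the dark wooden earring board with the blue face and white pearls up clear of its slotted rack, turn it right round so that its bare wooden back with the small brass clutches faces the phone, and finish while still holding it in the air about 20 cm in front of the phone's front camera, centred on the camera, square to it, upright, level and quite still. Keep the board upright all the way, and do not disturb the other boards, the phone or anything else on the desk.

Things in the scene. Friction and masses are not known exactly. Their poses are not given: they have to be found in the camera images.
- board: The board to show: dark wood, 10 mm thick (x), 100 wide (y), 110 high (z), 0.1 to 0.16 kg, loose, upright in a rack slot. Front (+x): blue panel with 12 white pearls reaching 15 mm from the mid-plane; back (-x): bare wood, brass clutches 4 mm proud. Both lie 28 to 73 mm above the underside; the top 35 mm is bare on both faces, to pinch by the 10 mm thickness. Origin: middle of the underside.
- board_center (a point): Centre of the earring board, 55 mm above its underside and 55 mm below its top edge, in the middle of its thickness and width; axes as the board's.
- rack: Light wood rack, fixed, 170 mm (x) by 130 (y) by 28 high. Three slots along y, 13 mm wide, 18 mm deep, floors 10 mm above the desk, at x = -60, 0, +60 mm; each holds a board (which one varies) with 1.5 mm play each side, front to the rack's +x (roughly away from the robot), top edge 120 mm above the desk. Origin: middle of its underside.
- board_gold: Another earring board of the same size: white laminate, grey cloth face, gold pearls. To be left alone. Stands in a slot of the rack, loose. Origin at the middle of its underside; z up, y along its width, +x out of the front (pearl) face.
- board_grey: Another earring board of the same size: speckled tan cork, cream face, dark grey pearls. To be left alone. Stands in a slot of the rack, loose. Origin at the middle of its underside; z up, y along its width, +x out of the front (pearl) face.
- phone: Silver phone with a black-rimmed lit screen, 74 mm wide and 156 mm high, upright in a black desk holder with a round weighted foot 96 mm across; top of the whole 191 mm above the desk. Loose, 0.65 kg. Its lit screen and front camera look along its own -x (roughly towards the robot). Origin at the middle of the foot's underside, z up.
- phone_camera (a point): The front camera: small dark blue lens at the middle of the screen's top edge, 179 mm above the desk, 13 mm in front (-x) of the phone's origin. Axes as the phone's; it looks along -x, so the board's centre belongs at x = -200 mm, y = 0, z = 0 of this frame, with the board's front turned away from it.
- cup_a: Small white ceramic cup, 62 mm across and 34 mm high, bystander. Origin at the middle of its underside.
- cup_b: A second cup like it, bystander. Origin at the middle of its underside.
- dish: Shallow steel dish of brass earring findings, 94 mm across, 18 mm high, bystander. Origin at the middle of its underside.
- pliers: Green-handled pliers lying on the mat, 142 mm long, 12 mm high, bystander. Origin under the middle; jaws to +x.
- pearl_tray: Dark wooden sorting tray of pearls, 150 mm (x) by 190 mm (y) by 24 mm high, bystander. Origin at the middle of its underside.
Things that resemble listed ones, but are neither listed nor needed, are in the scene too. What is shaped like the board but green or red is not meant.

How it is judged (in metres and radians):
On the way, in this order (a step that is already met when the one before it is completed fails the run):
1. the board is lifted clear of the rack, its underside more than 60 mm above the rack's foot and touching it no more (z of board in the frame of rack above 0.06 m and contact force between board and rack below 0.1 N), for 0.2 s.
2. the board is turned round in the air, its back towards the phone's camera (height (world z) of board above 0.07 m and x of phone_camera in the frame of board below -0.1 m and angle between the x axis of board and the x axis of phone, either way round below 0.35 rad), for 0.2 s.
At the end, for the whole second after the job is handed in: Fingers alone hold the board in the air, underside over 70 mm up; its centre 150-250 mm before the camera and within 30 mm of its axis; back to the camera, square to 0.2 rad; upright to 0.12 rad; still (20 mm/s, 0.15 rad/s); other boards moved under 15 mm, phone 12 mm, other things 20 mm (contact force between the fingers and board above 1 N and height (world z) of board above 0.07 m and contact force between board and rack below 0.1 N and contact force between board and phone below 0.1 N and contact force between board and board_gold below 0.1 N and contact force between board and board_grey below 0.1 N and x of board_center in the frame of phone_camera between -0.25 and -0.15 m and y of board_center in the frame of phone_camera between -0.03 and 0.03 m and z of board_center in the frame of phone_camera between -0.03 and 0.03 m and x of phone_camera in the frame of board below -0.1 m and angle between the x axis of board and the x axis of phone, either way round below 0.2 rad and angle between board's own z axis and vertical below 0.12 rad and linear speed of board below 0.02 m/s and angular speed of board below 0.15 rad/s and distance of each of board_gold, board_grey from where it was at the start of the episode below 0.015 m and distance of each of cup_a, cup_b, dish, pliers, pearl_tray from where it was at the start of the episode below 0.02 m and distance of phone from where it was at the start of the episode below 0.012 m); the arm keeps its last pose, push and grip.
It fails at once if the earring board tipped more than 0.5 rad from upright (angle between board's own z axis and vertical above 0.5 rad).
It fails at once if another earring board moved more than 15 mm (distance of any of board_gold, board_grey from where it was at the start of the episode above 0.015 m).
It fails at once if the phone moved more than 12 mm (distance of phone from where it was at the start of the episode above 0.012 m).
It fails at once if a cup, the dish, the pliers or the pearl tray moved more than 20 mm (distance of any of cup_a, cup_b, dish, pliers, pearl_tray from where it was at the start of the episode above 0.02 m).
It also fails if it takes over 42 s, if anything falls off the work surface, if the arm or the gripper's body presses on something with over 40 N, if the wrist force passes 120 N, or if a joint passes its speed limit or range.

## Robot

A 6-joint arm with a two-finger parallel gripper is mounted at the origin on the work surface. World frame = base frame: x ahead of the robot, y to its left, z up, the work surface at z = 0. Lengths are in m, angles in degrees, forces in N, time in s.
With the tool pointing down it reaches from about 0.375 to 0.9 m from the base axis. Payload 3.1 kg.
Tool frame: the origin (TCP) lies on the centre line of the jaws, within the pads' length; the fingertips stand 17 mm ahead of it and the grasp point (between the pads) lies 2 mm behind it; z points along the fingers, y is the line along which they close (so a half turn about z gives the same grasp; the last joint's range is limited). The gripper opens to 87 mm and grips with 3 to 60 N. Pads are 19 mm wide; open, the fingers measure 117 mm over their backs; the gripper's body (75 mm by 190 mm) begins 51 mm behind the grasp point.
Start: joints at [65.117, 30.224, 82.088, -0, 67.689, -10.227], TCP at [0.158, 0.605, 0.24] pointing down, gripper open.
Joint ranges: [-176.69, 176.69], [-43.24, 126.21], [12.49, 139.97], [-82, 262], [0, 151.66], [-163.58, 163.58]. Speed limits (degrees/s): [159.86, 159.86, 180, 180, 180, 180].

## Interface

Orientations are given as a 3x3 rotation matrix whose columns are the frame's x, y, z axes.
In Python, from rig import bot, imaging, finder gives the robot as it stands. The module is installed in compiled form; this text tells all that it offers.
- The arm moves only by the tool play_rows, never from a script. Its argument "motion" is a list that holds one entry, the list of rows, each a list of 6 numbers: the shift along the tool's x, y, z in m, then the turn, a rotation vector about the tool's x, y, z in degrees. In form: [[[dx, dy, dz, wx, wy, wz], ...]]. A call has 1 to 8 rows; each row is the pose to reach, as a shift and turn from the pose commanded when the call began, along the tool's axes at that moment; what a row does not reach only later rows make up. A row lasts 1/12 s, in which the tool goes at most 41.7 mm and 7.16 degrees, less where a joint would pass 70% of its speed; a pose out of reach is approached as far as the arm can. A call with a gripper value outside its range is refused whole. "fingers" is the finger opening in m, from 0 to 0.087, set as the call begins (left out, the last holds). The fingers move at their own pace and stop on an object; the grip force is fixed at half the most. Time passes only in rows, so rows that repeat a pose let the fingers close. It gives the time, the measured TCP pose, the force, the opening and the grip force at its end, in the units of the state.
- bot.read_state(): the state, without advancing time (a new reading comes with each control period).
- imaging.capture(name): name is "side" or "top" or "wrist"; returns a dict with "frame" (400x640x3 uint8, red, green, blue), "camera_matrix" (3x3 intrinsics, pixels), "k1" (the pictures are not rectified: a ray, as slopes to the right and down, at radius r is drawn at 1 + k1 r^2 times it, then the intrinsics apply), "R" (3x3) and "t" (3): a world point X has camera coordinates R X + t. Camera axes: x right, y down, z forward; pixel columns grow to the right and rows downward; lengths in m; the calibration is good to about 2 mm. A picture is of the moment at which its call begins. There is no depth.
- bot.hand_in(): hands the job in; it is judged then, once.
Trained networks look in the newest picture that a camera, given by its name, has taken for a name from the list of things; names that differ only in an ending like _2 or _b are one class to them, and where a whole thing is asked for, a point or a joint stands for the part that bears it (a point fixed in the world has none). Each returns a list of dicts, best first, with "confidence" (0 to 1); they miss things now and then, are a little off and sometimes report something else, mostly with a low value. They report only what shows in the picture. A call takes as long as a camera call. They do not tell look-alikes from the thing itself.
- finder.recognise(camera, name): "at" ([x, y, z] in m, in world coordinates, good to about 4 mm: the middle of the surface that is visible of it).
- finder.outline_of(camera, name): "pixels" (400x640 bool, what is visible of it).
The state is a dict: "time_s": time; "joint_positions": joint angles; "qvel": joint speeds; "tau": joint torques, N m; "position": TCP position; "tcp_rot": TCP orientation; "force": force on the tool from outside, world axes, zero at the start; "moment": the same for the moment, N m; "opening": opening from 0.0 (shut) to 1.0 (fully open); "grasp_force": force on a finger pad.
Only numpy, scipy, OpenCV 4.12 (cv2) and the standard library are available. Lean on these libraries where they do the work, as an engineer would, in place of code of your own. Each camera call takes 0.05 s, during which the arm holds its last target. There are 200 camera calls.

## Working session

There is one attempt and no reset: what is moved stays moved. The work goes in short steps, Python scripts to look and compute and a tool call to move; the robot and the scene stay as the last step left them, time stands still between calls to the robot, and variables do not carry over. Pictures are saved under pics/ and viewed, at most 10 in all, crops included, and the job is handed in when it is done.

Besides the shell and the picture viewer there is one more tool, called after "Request:" as name(argument=value, ...) on one line, values as JSON. play_rows: Moves the arm, as the interface text tells. Its arguments: {"type":"object","properties":{"motion":{"type":"array"},"fingers":{"type":"number"}},"required":["motion"]}

```bash
mkdir -p pics
cat > h.py <<'E'
import numpy as np, cv2
from rig import bot, imaging, finder
def save(c,n): cv2.imwrite(f'pics/{n}.png',c['frame'][:,:,::-1])
def proj(c,X):
    p=c['R']@np.asarray(X,float)+c['t']; s=p[:2]/p[2]; s=s*(1+c['k1']*(s@s))
    return (c['camera_matrix']@np.r_[s,1])[:2]
def ray(c,uv):
    K=c['camera_matrix']; d=np.linalg.inv(K)@np.r_[uv,1]; d=d[:2]; s=d.copy()
    for _ in range(20): s=d/(1+c['k1']*(s@s))
    R=np.array(c['R']); o=-R.T@c['t']; v=R.T@np.r_[s,1]; return o,v/np.linalg.norm(v)
def onz(c,uv,z):
    o,v=ray(c,uv); return o+v*(z-o[2])/v[2]
def tri(a,ua,b,ub):
    o1,v1=ray(a,ua);o2,v2=ray(b,ub)
    s=np.linalg.lstsq(np.c_[v1,-v2],o2-o1,rcond=None)[0]
    p,q=o1+s[0]*v1,o2+s[1]*v2; return (p+q)/2,np.linalg.norm(p-q)
E
python3 - <<'E'
from h import *
np.set_printoptions(precision=3,suppress=True)
for n in ('side','top'):
    c=imaging.capture(n); save(c,n); print(n,-np.array(c['R']).T@c['t'])
    for k in ['board','rack','board_gold','board_grey','phone','phone_camera','cup_a','dish','pliers','pearl_tray']:
        for r in finder.recognise(n,k)[:4]: print(k,round(r['confidence'],2),np.array(r['at']),proj(c,r['at']).round())
print(bot.read_state())
E
```

```text
side [0.37  0.856 0.871]
board 0.89 [0.288 0.451 0.069] [385. 361.]
board 0.74 [0.423 0.414 0.076] [327. 332.]
board 0.65 [0.469 0.214 0.08 ] [324. 260.]
rack 0.83 [0.521 0.226 0.026] [303. 273.]
board_gold 0.83 [0.586 0.239 0.082] [278. 260.]
board_grey 0.65 [0.53  0.222 0.081] [300. 259.]
board_grey 0.21 [0.668 0.366 0.014] [235. 309.]
phone 0.82 [ 0.7   -0.228  0.062] [283. 159.]
phone_camera 0.85 [ 0.705 -0.224  0.06 ] [282. 159.]
cup_a 0.72 [0.724 0.163 0.018] [241. 246.]
cup_a 0.68 [0.671 0.371 0.017] [233. 310.]
dish 0.72 [0.725 0.038 0.007] [254. 219.]
pliers 0.47 [ 0.43  -0.039  0.011] [350. 216.]
pearl_tray 0.63 [ 0.523 -0.439  0.011] [340. 145.]
top [ 0.41  -0.003  1.781]
board 0.62 [0.286 0.441 0.079] [181. 269.]
board 0.49 [0.427 0.397 0.087] [195. 227.]
board 0.45 [0.47  0.183 0.117] [256. 215.]
rack 0.61 [0.518 0.193 0.025] [257. 203.]
board_gold 0.8 [0.589 0.203 0.107] [252. 180.]
board_grey 0.66 [0.587 0.208 0.105] [250. 180.]
board_grey 0.51 [0.532 0.189 0.108] [255. 197.]
phone 0.76 [ 0.699 -0.23   0.008] [377. 154.]
phone_camera 0.88 [ 0.699 -0.231  0.008] [377. 154.]
cup_a 0.53 [0.469 0.181 0.118] [257. 216.]
cup_a 0.52 [0.676 0.385 0.006] [205. 158.]
cup_a 0.47 [0.73  0.17  0.001] [266. 144.]
dish 0.85 [0.718 0.046 0.008] [300. 148.]
pliers 0.78 [ 0.427 -0.042  0.011] [323. 230.]
pliers 0.52 [ 0.52  -0.444  0.01 ] [437. 205.]
pearl_tray 0.87 [ 0.52  -0.442  0.008] [436. 205.]
{'time_s': 1.1, 'joint_positions': array([ 65.117,  30.223,  82.088,   0.   ,  67.692, -10.228]), 'qvel': array([-0.088,  0.102, -0.004,  0.006,  0.042,  0.059]), 'tau': array([ -0.   , -44.002, -17.699,   0.064,   0.05 ,   0.   ]), 'position': array([0.158, 0.605, 0.24 ]), 'tcp_rot': array([[-0.967,  0.253, -0.   ],
       [ 0.253,  0.967, -0.   ],
       [ 0.   , -0.   , -1.   ]]), 'force': array([ 0.387,  0.214, -0.758]), 'moment': array([-0.088, -0.032, -0.016]), 'grasp_force': 0.0, 'opening': 1.0014121283945092}
```

View pics/side.png

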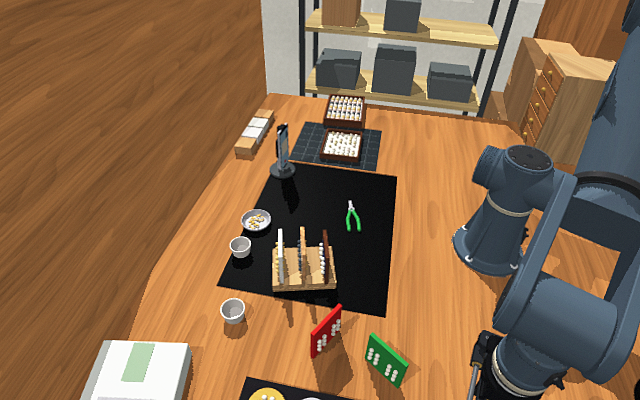

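View pics/top.png

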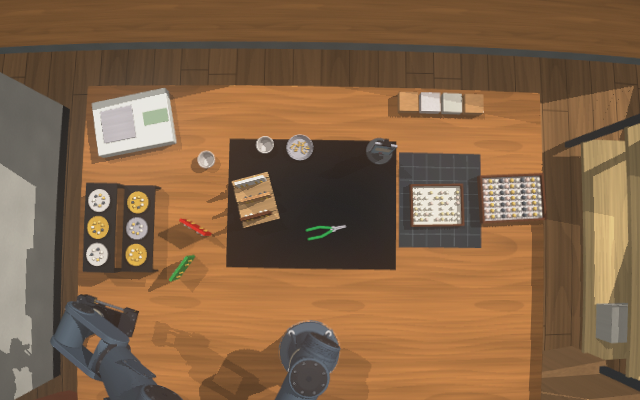

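Side view: green board (387,360), red board (327,332) are decoys outside the rack. In the rack stand white (280,258), tan (302,255) and dark wood (325,257). The dark one fits the description; I'll confirm it in a crop.

Run:
```python
import cv2,numpy as np
s=cv2.imread('pics/side.png');t=cv2.imread('pics/top.png')
f=lambda im,x,y,w,h:cv2.resize(im[y:y+h,x:x+w],(400,300),interpolation=cv2.INTER_CUBIC)
cv2.imwrite('pics/crop1.png',np.vstack([np.hstack([f(s,260,220,100,75),f(s,250,115,80,60)]),np.hstack([f(t,216,164,80,60),f(t,355,130,60,45)])]))
```

```text
(no output)
```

View pics/crop1.png

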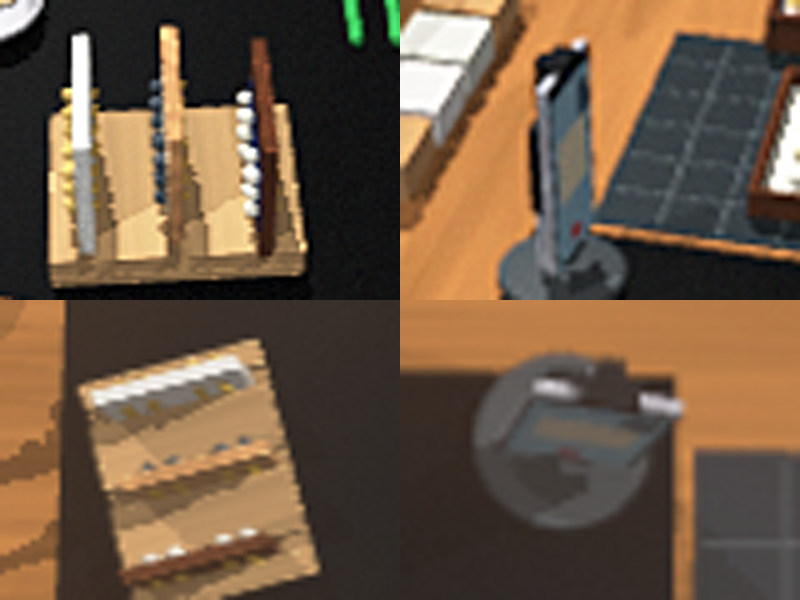

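The crop confirms it: dark wood, blue face and white pearls facing away from the robot, nearest slot. Next I estimate the yaws and the hover move.

```bash
cat >> h.py <<'E'
from scipy.spatial.transform import Rotation as Ro
def tcprow(p,yawy):
    "shift+turn (tool axes) to TCP p, tool down, tool y at world yaw (deg)"
    s=bot.read_state();R=s['tcp_rot'];a=np.radians(yawy)
    y=np.r_[np.cos(a),np.sin(a),0];z=np.r_[0,0,-1.];x=np.cross(y,z)
    return R.T@(np.asarray(p)-s['position']),Ro.from_matrix(R.T@np.c_[x,y,z]).as_rotvec(degrees=True)
E
python3 - <<'E'
from h import *
np.set_printoptions(precision=4,suppress=True)
c=imaging.capture('top')
q=lambda x,y:(216+x/5-.4,164+y/5-.4)
A,B,C=[onz(c,q(*p),.028) for p in [(78,388),(258,340),(318,572)]]
print('rack',A,B,C,'yaw',np.degrees(np.arctan2(*(B-C)[1::-1])),np.degrees(np.arctan2(*(A-B)[1::-1]))-90,(A+C)/2,np.linalg.norm(A-B),np.linalg.norm(B-C))
p=lambda x,y:(355+x*.15-.4,130+y*.15-.4)
L,Rr=onz(c,p(535,385),.19),onz(c,p(680,408),.19)
print('phone',L,Rr,np.degrees(np.arctan2(*(L-Rr)[1::-1]))-90)
w=imaging.capture('wrist'); s=bot.read_state()
R=s['tcp_rot'];print('wristcam in tool',R.T@(-w['R'].T@w['t']-s['position']),(w['R']@R).T,w['camera_matrix'],w['k1'])
print(tcprow([.40,.17,.34],13))
E
```

```text
rack [0.3813 0.2793 0.028 ] [0.4171 0.1539 0.028 ] [0.2569 0.1091 0.028 ] yaw 15.636694182914585 15.923804801861863 [0.3191 0.1942 0.028 ] 0.13032502342245686 0.16636252023597636
phone [ 0.5655 -0.3939  0.19  ] [ 0.5556 -0.4651  0.19  ] -7.927701769249268
wristcam in tool [ 0.0663 -0.0003 -0.1452] [[-0.0003 -0.9686 -0.2485]
 [ 1.     -0.0002 -0.0007]
 [ 0.0007 -0.2485  0.9686]] [[317.1109   0.     327.6348]
 [  0.     317.1109 200.9462]
 [  0.       0.       1.    ]] -0.031853349061890864
(array([-0.344 , -0.3593, -0.1004]), array([-0.0013,  0.0013, 62.3457]))
```

Run:
```python
from h import *
np.set_printoptions(precision=4,suppress=True)
c=imaging.capture('top')
q=lambda x,y:(216+x/5-.4,164+(y-300)/5-.4)
A,B,C=[onz(c,q(*p),.028) for p in [(78,388),(258,340),(318,572)]]
yaw=np.degrees(np.arctan2(*(B-C)[1::-1]));m=(A+C)/2
print('rack',m,'yaw',yaw,np.degrees(np.arctan2(*(A-B)[1::-1]))-90,np.linalg.norm(A-B),np.linalg.norm(B-C))
a=np.radians(yaw); print('slot',m-.06*np.r_[np.cos(a),np.sin(a),0])
p=lambda x,y:(355+(x-400)*.15-.4,130+(y-300)*.15-.4)
L,Rr=onz(c,p(535,385),.19),onz(c,p(680,408),.19)
print('phone',L,Rr,np.degrees(np.arctan2(*(L-Rr)[1::-1]))-90)
print(tcprow([.43,.17,.32],15),tcprow([.47,-.10,.34],-10))
```

```text
rack [0.5284 0.1989 0.028 ] yaw 15.70084568074507 15.826763516418552 0.13121042044320033 0.16857955072888056
slot [0.4707 0.1827 0.028 ]
phone [ 0.7075 -0.1997  0.19  ] [ 0.6977 -0.27    0.19  ] -7.948319104231544
(array([-0.373 , -0.3517, -0.0804]), array([ 0.0021,  0.0001, 60.3448])) (array([-0.48  , -0.6028, -0.1005]), array([ 0.0022, -0.0004, 85.3448]))
```

Request:
play_rows(motion=[[[-0.02, -0.02, -0.03, 0, 0, 4], [-0.05, -0.045, -0.055, 0, 0, 10], [-0.08, -0.07, -0.08, 0, 0, 16], [-0.11, -0.095, -0.08, 0, 0, 22], [-0.14, -0.12, -0.08, 0, 0, 28], [-0.17, -0.145, -0.08, 0, 0, 34], [-0.2, -0.17, -0.08, 0, 0, 40], [-0.22, -0.19, -0.08, 0, 0, 45]]], fingers=0.042)

```text
time_s: 1.92
position: [0.3246, 0.3628, 0.32]
tcp_rot: [[-0.5, 0.866, 0.002], [0.866, 0.5, -0.0], [-0.001, 0.001, -1.0]]
force: [1.4, 0.3, 0.5]
opening: 0.512
grasp_force: 0.0
```

Run:
```python
from h import *
np.set_printoptions(precision=4,suppress=True)
s=bot.read_state();print(s['position'],s['joint_positions'],s['opening'])
print(tcprow([.45,.18,.32],15.7))
```

```text
[0.3246 0.3628 0.32  ] [35.0426 13.9071 95.2892 -0.0634 70.7348  5.0853] 0.5124967892700845
(array([-0.221 ,  0.0173,  0.0002]), array([ 0.0803,  0.0441, 14.2782]))
```

Request:
play_rows(motion=[[[-0.03, 0.003, 0, 0, 0, 2], [-0.06, 0.006, 0, 0, 0, 4], [-0.1, 0.009, 0, 0, 0, 7], [-0.14, 0.012, 0, 0, 0, 10], [-0.18, 0.015, 0, 0, 0, 13], [-0.21, 0.017, 0, 0, 0, 14.3], [-0.221, 0.017, 0, 0, 0, 14.3], [-0.221, 0.017, 0, 0, 0, 14.3]]])

```text
time_s: 2.58
position: [0.4506, 0.1811, 0.3196]
tcp_rot: [[-0.273, 0.962, 0.001], [0.962, 0.273, -0.0], [-0.0, 0.001, -1.0]]
force: [-0.6, 0.9, -1.1]
opening: 0.481
grasp_force: 0.0
```

Run:
```python
from h import *
np.set_printoptions(precision=4,suppress=True)
c=imaging.capture('wrist');save(c,'w1');s=bot.read_state();print(s['position'],s['tcp_rot'],s['joint_positions'])
for k in ['board','rack','board_gold','board_grey']:
    for r in finder.recognise('wrist',k)[:3]: print(k,round(r['confidence'],2),r['at'],proj(c,r['at']))
np.savez('w1.npz',**c)
```

```text
[0.4493 0.1825 0.3195] [[-0.2741  0.9617 -0.0008]
 [ 0.9617  0.2741  0.0007]
 [ 0.0009 -0.0005 -1.    ]] [ 8.8523 13.8084 95.5159  0.0489 70.7129 -7.0752]
board 0.91 [0.4122, 0.3627, 0.0643] [337.7141  13.1576]
board 0.74 [0.469, 0.1919, 0.1171] [345.3515 176.3531]
board_gold 0.62 [0.58, 0.2119, 0.0917] [437.4694 181.7928]
board_grey 0.97 [0.5274, 0.1951, 0.1039] [393.6633 185.3044]
```

View pics/w1.png

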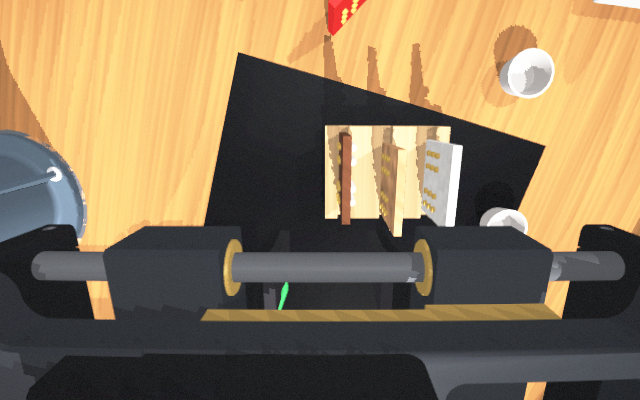

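The wrist picture shows the dark board's top edge at columns 341-351, rows 132-224. Now I measure it precisely.

```bash
cat > seg.py <<'E'
from h import *
np.set_printoptions(precision=4,suppress=True)
def strip(c,box):
    f=c['frame'].astype(int);r,g,b=f[...,0],f[...,1],f[...,2]
    m=((r>50)&(r<170)&(r>g*1.6)&(r>b*1.6))
    x0,y0,x1,y1=box;k=np.zeros_like(m);k[y0:y1,x0:x1]=m[y0:y1,x0:x1]
    return k
E
python3 - <<'E'
from seg import *
w=dict(np.load('w1.npz'))
k=strip(w,(325,115,375,235))
for y in range(126,230,6):
    x=np.flatnonzero(k[y]); print(y,x.min() if len(x) else None,x.max() if len(x) else None,len(x), w['frame'][y,343] )
t=imaging.capture('top'); s=imaging.capture('side'); np.savez('t.npz',**t);np.savez('s.npz',**s)
k=strip(t,(230,195,290,235)); ys,xs=np.nonzero(k); print(len(ys),xs.min(),xs.max(),ys.min(),ys.max())
for x in range(xs.min(),xs.max()+1,4): print(x,np.flatnonzero(k[:,x]))
E
```

```text
126 None None 0 [234 199 145]
132 None None 0 [122  91  66]
138 None None 0 [169 107  75]
144 None None 0 [167 106  76]
150 None None 0 [179 111  79]
156 None None 0 [181 112  79]
162 None None 0 [176 109  76]
168 343 343 1 [167 104  74]
174 342 342 1 [177 112  80]
180 342 342 1 [177 111  79]
186 None None 0 [175 112  77]
192 None None 0 [177 112  80]
198 None None 0 [180 112  82]
204 342 342 1 [179 113  81]
210 None None 0 [176 110  78]
216 None None 0 [177 113  78]
222 None None 0 [159 101  72]
228 None None 0 [34 36 36]Traceback (most recent call last):
  File "<stdin>", line 7, in <module>
    return umr_minimum(a, axis, None, out, keepdims, initial, where)
ValueError: zero-size array to reduction operation minimum which has no identity
```

Run:
```python
from seg import *
for n in ('wrist','top','side'):
    c=imaging.capture(n); np.savez(n+'1.npz',**c)
    for r in finder.outline_of(n,'board'):
        m=r['pixels'].astype(np.uint8); ys,xs=np.nonzero(m)
        print(n,round(r['confidence'],2),len(xs),xs.min(),xs.max(),ys.min(),ys.max(),c['frame'][m>0].mean(0).round())
w=dict(np.load('wrist1.npz'))['frame']
for y in (140,160,180,200,218): print(y,[tuple(map(int,w[y,x])) for x in range(337,354)])
for x in (346,):print([(y,*map(int,w[y,x])) for y in list(range(127,138))+list(range(219,228))])
```

```text
wrist 0.94 1270 337 356 135 226 [170. 122.  93.]
wrist 0.61 2743 422 462 142 225 [210. 205. 196.]
top 0.71 280 169 193 255 282 [ 87. 106.  57.]
top 0.55 200 179 206 219 235 [187.  76.  54.]
top 0.26 229 198 214 151 167 [181. 169. 158.]
side 0.74 336 319 328 230 281 [118.  95.  86.]
side 0.67 764 310 340 306 356 [154.  57.  53.]
side 0.66 1280 365 408 333 387 [ 64. 119.  68.]
side 0.55 757 269 293 124 177 [84. 87. 89.]
140 [(176, 144, 107), (175, 142, 103), (166, 135, 100), (119, 88, 64), (94, 64, 50), (87, 58, 44), (86, 57, 42), (106, 68, 50), (166, 106, 75), (172, 107, 76), (174, 110, 81), (173, 110, 80), (174, 110, 79), (174, 111, 77), (174, 113, 79), (173, 108, 76), (236, 185, 134)]
160 [(176, 144, 100), (188, 152, 81), (188, 154, 79), (192, 156, 83), (138, 107, 61), (90, 59, 38), (86, 56, 44), (172, 107, 79), (184, 115, 83), (185, 116, 83), (185, 115, 83), (186, 115, 86), (185, 115, 84), (183, 114, 82), (183, 116, 80), (196, 123, 88), (242, 237, 228)]
180 [(175, 143, 105), (174, 143, 106), (157, 125, 92), (96, 70, 51), (81, 55, 46), (82, 54, 42), (94, 64, 48), (171, 110, 76), (17
[... 412 characters left out ...]
 248)]
218 [(255, 249, 204), (178, 144, 106), (58, 51, 48), (29, 29, 32), (64, 50, 45), (81, 54, 45), (167, 107, 76), (176, 112, 81), (178, 114, 82), (179, 113, 83), (178, 112, 80), (180, 110, 78), (182, 113, 84), (184, 114, 84), (227, 178, 130), (250, 227, 168), (251, 230, 171)]
[(127, 53, 47, 47), (128, 180, 144, 107), (129, 235, 199, 146), (130, 222, 182, 135), (131, 196, 157, 116), (132, 172, 139, 103), (133, 176, 143, 104), (134, 154, 123, 90), (135, 108, 77, 56), (136, 99, 64, 49), (137, 101, 66, 50), (219, 178, 113, 83), (220, 178, 113, 81), (221, 179, 113, 80), (222, 178, 109, 78), (223, 175, 110, 78), (224, 169, 108, 76), (225, 160, 101, 73), (226, 160, 101, 74), (227, 122, 81, 63)]
```

Run:
```python
from seg import *
w=dict(np.load('wrist1.npz'));s=dict(np.load('side1.npz'))
f=w['frame'];print([(y,*map(int,f[y,349])) for y in list(range(129,142))+list(range(220,229))])
g=s['frame']
for y in range(226,236): print(y,[int(v) for v in g[y,318:332].mean(1)])
top=[(348.3,140),(347.6,160),(347.3,180),(346.7,200),(346.4,218)]
for z in (.11,.12,.13):
    P=np.array([onz(w,p,z) for p in top]); d=np.polyfit(P[:,1],P[:,0],1); 
    a,b=onz(w,(348.3,136.),z),onz(w,(346.3,226.5),z)
    print(z,'yaw',np.degrees(-np.arctan(d[0])),'ends',a,b,'len',np.linalg.norm(a-b),'mid',(a+b)/2)
print(tri(w,(348.3,136.),s,(324.5,230.5)))
```

```text
[(129, 163, 129, 97), (130, 164, 134, 99), (131, 160, 128, 96), (132, 158, 129, 96), (133, 162, 134, 99), (134, 163, 132, 97), (135, 164, 136, 99), (136, 140, 110, 80), (137, 107, 73, 55), (138, 96, 62, 45), (139, 135, 87, 64), (140, 174, 110, 79), (141, 186, 119, 86), (220, 178, 110, 79), (221, 178, 111, 79), (222, 178, 111, 79), (223, 177, 112, 80), (224, 178, 112, 80), (225, 177, 110, 80), (226, 174, 109, 78), (227, 127, 81, 63), (228, 54, 43, 42)]
226 [25, 24, 23, 24, 27, 26, 26, 22, 22, 24, 27, 23, 20, 22]
227 [27, 24, 24, 21, 24, 25, 24, 21, 26, 22, 19, 27, 26, 20]
228 [27, 26, 24, 26, 25, 21, 23, 18, 21, 22, 24, 22, 22, 21]
229 [26, 26, 22, 23, 32, 38, 43, 48, 32, 22, 20, 22, 25, 20]
230 [25, 27, 25, 17, 36, 68, 78, 74, 47, 18, 26, 18, 23, 23]
231 [25, 26, 26, 17, 31, 73, 81, 81, 53, 21, 22, 25, 19, 22]
232 [26, 23, 24, 22, 31, 72, 86, 86, 55, 22, 20, 21, 21, 24]
233 [22, 27, 22, 21, 27, 73, 82, 83, 56, 26, 19, 25, 22, 22]
234 [25, 25, 22, 22, 27, 74, 86, 85, 69, 38, 21, 24, 22, 24]
235 [29, 25, 23, 24, 31, 90, 97, 81, 73, 41, 16, 23, 22, 20]
0.11 yaw 15.678948177096686 ends [0.4572 0.238  0.11  ] [0.4857 0.1372 0.11  ] len 0.10481469753728846 mid [0.4714 0.1876 0.11  ]
0.12 yaw 15.678948177096709 ends [0.4564 0.2383 0.12  ] [0.4841 0.1403 0.12  ] len 0.10186034522398503 mid [0.4703 0.1893 0.12  ]
0.13 yaw 15.678948177096762 ends [0.4557 0.2386 0.13  ] [0.4826 0.1434 0.13  ] len 0.09890599291068161 mid [0.4691 0.191  0.13  ]
(array([0.4572, 0.242 , 0.2228]), np.float64(0.016951625902944047))
```

Run:
```python
from seg import *
w=dict(np.load('wrist1.npz'));s=dict(np.load('side1.npz'))
print(tri(w,(346.3,227),s,(324.2,229.2)), proj(s,[.4564,.2383,.12]),proj(s,[.4841,.1403,.12]))
print(tcprow([.4705,.189,.16],15.7))
```

```text
(array([0.4835, 0.1397, 0.1198]), np.float64(0.0016823680830553617)) [327.0966 258.3757] [323.6408 229.1762]
(array([-0.0005,  0.0222,  0.1596]), array([ 0.0021, -0.0001,  0.3796]))
```

Request:
play_rows(motion=[[[0, 0.011, 0.03, 0, 0, 0.1], [0, 0.022, 0.06, 0, 0, 0.1], [0, 0.022, 0.09, 0, 0, 0.1], [0, 0.022, 0.12, 0, 0, 0.1], [0, 0.022, 0.145, 0, 0, 0.1], [0, 0.022, 0.16, 0, 0, 0.1], [0, 0.022, 0.16, 0, 0, 0.1]]])

```text
time_s: 3.82
position: [0.468, 0.1886, 0.1564]
tcp_rot: [[-0.275, 0.962, -0.007], [0.962, 0.275, -0.001], [0.001, -0.008, -1.0]]
force: [-0.9, -0.0, 0.7]
opening: 0.48
grasp_force: 0.0
```

Run:
```python
from seg import *
c=imaging.capture('wrist');save(c,'w2')
s=bot.read_state();print(s['position'],s['force'],s['opening']*.087);print(tcprow([.4705,.189,.104],15.7))
```

```text
[0.4693 0.1889 0.1581] [ 0.1517 -0.4966  0.8331] 0.04196590162162795
(array([-0.0002,  0.0014,  0.0541]), array([-0.2385, -0.0263,  0.2368]))
```

View pics/w2.png

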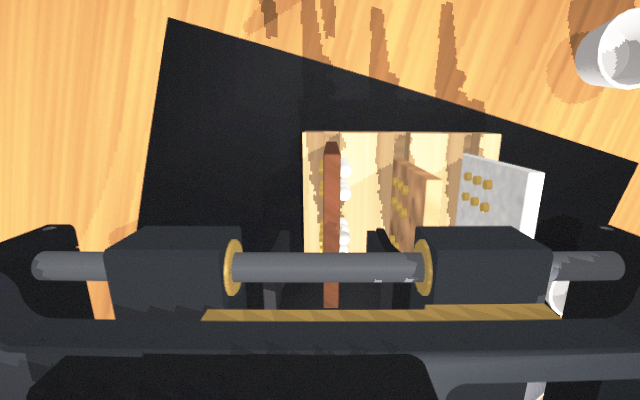

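The board's edge (column 332) lies midway between the fingers (about 277 and 378), and the right finger is clear of the tan board. I descend and close.

Request:
play_rows(motion=[[[0, 0.001, 0.015, 0, 0, 0.2], [0, 0.001, 0.03, 0, 0, 0.2], [0, 0.001, 0.044, 0, 0, 0.2], [0, 0.001, 0.054, 0, 0, 0.2], [0, 0.001, 0.054, 0, 0, 0.2], [0, 0.001, 0.054, 0, 0, 0.2], [0, 0.001, 0.054, 0, 0, 0.2]]])

```text
time_s: 4.45
position: [0.4722, 0.1896, 0.1066]
tcp_rot: [[-0.271, 0.962, 0.002], [0.962, 0.271, 0.0], [-0.0, 0.002, -1.0]]
force: [-0.1, 0.2, -0.2]
opening: 0.484
grasp_force: 0.0
```

Request:
play_rows(motion=[[[0, 0, 0, 0, 0, 0], [0, 0, 0, 0, 0, 0], [0, 0, 0, 0, 0, 0], [0, 0, 0, 0, 0, 0], [0, 0, 0, 0, 0, 0], [0, 0, 0, 0, 0, 0], [0, 0, 0, 0, 0, 0]]], fingers=0.0)

```text
time_s: 5.03
position: [0.4713, 0.1894, 0.1056]
tcp_rot: [[-0.271, 0.962, 0.0], [0.962, 0.271, 0.0], [-0.0, 0.0, -1.0]]
force: [-0.3, -0.2, 0.6]
opening: 0.11
grasp_force: 29.9
```

Gripped at 10 mm with 30 N. Lifting straight up.

Request:
play_rows(motion=[[[0, 0, -0.006, 0, 0, 0], [0, 0, -0.018, 0, 0, 0], [0, 0, -0.036, 0, 0, 0], [0, 0, -0.06, 0, 0, 0], [0, 0, -0.085, 0, 0, 0], [0, 0, -0.11, 0, 0, 0], [0, 0, -0.135, 0, 0, 0], [0, 0, -0.15, 0, 0, 0]]])

```text
time_s: 5.7
position: [0.4718, 0.1895, 0.2583]
tcp_rot: [[-0.271, 0.962, 0.003], [0.962, 0.271, 0.001], [-0.0, 0.003, -1.0]]
force: [0.1, -0.2, -1.6]
opening: 0.116
grasp_force: 29.9
```

Request:
play_rows(motion=[[[0, 0, 0, 0, 0, 0], [0, 0, 0, 0, 0, 0], [0, 0, 0, 0, 0, 0], [0, 0, 0, 0, 0, 0]]])

```text
time_s: 6.03
position: [0.4701, 0.1891, 0.254]
tcp_rot: [[-0.271, 0.962, -0.004], [0.962, 0.271, -0.001], [0.0, -0.004, -1.0]]
force: [0.2, -0.4, -1.7]
opening: 0.111
grasp_force: 29.9
```

Run:
```python
from seg import *
s=bot.read_state();print(s['position'],s['joint_positions'],s['force'],s['moment'],s['opening'],s['grasp_force'])
c=imaging.capture('side');np.savez('side2.npz',**c);d=imaging.capture('top');np.savez('top2.npz',**d)
for n,k in (('side',c),('top',d)):
    for nm in ('phone','phone_camera'):
        for r in finder.recognise(n,nm)[:2]: print(n,nm,r['confidence'],np.array(r['at']))
        for r in finder.outline_of(n,nm)[:1]:
            m=r['pixels'];ys,xs=np.nonzero(m);print(len(xs),xs.min(),xs.max(),ys.min(),ys.max())
f=lambda im,x,y,w,h,W,H:cv2.resize(im[y:y+h,x:x+w],(W,H),interpolation=cv2.INTER_CUBIC)
cv2.imwrite('pics/crop2.png',np.hstack([f(c['frame'],255,115,50,75,400,600),f(d['frame'],360,127,40,60,400,600)])[:,:,::-1])
```

```text
[0.4701 0.1891 0.254 ] [ 9.2665 20.1336 97.7091 -0.0038 62.3687 -6.4754] [ 0.1545 -0.3667 -1.6956] [-0.0727  0.0441  0.0136] 0.11059420574155066 29.934933492913842
side phone 0.6 [ 0.7025 -0.2245  0.0811]
side phone 0.38 [0.7228 0.1625 0.0206]
692 269 291 124 177
side phone_camera 0.92 [ 0.7032 -0.223   0.0824]
side phone_camera 0.67 [0.4631 0.229  0.2312]
681 269 291 124 177
top phone 0.76 [ 0.698 -0.23   0.011]
top phone 0.25 [0.7188 0.0447 0.0052]
584 366 396 138 163
top phone_camera 0.74 [0.5274 0.1581 0.0262]
top phone_camera 0.56 [ 0.698  -0.2325  0.0107]
621 366 396 138 164
```

View pics/crop2.png

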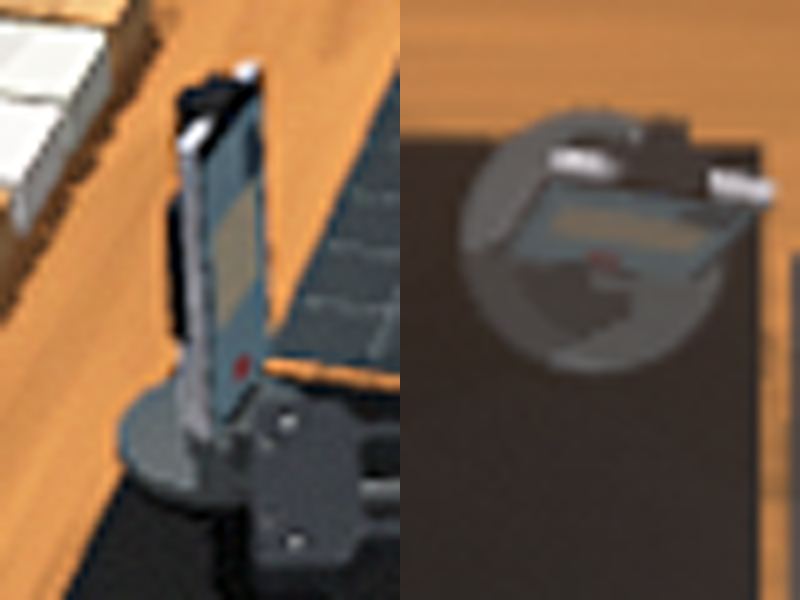

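Run:
```python
from seg import *
t=dict(np.load('top2.npz'));s=dict(np.load('side2.npz'))
T=lambda x,y:(360+(x-400)/10-.45,127+y/10-.45)
S=lambda x,y:(255+x/8-.44,115+y/8-.44)
print('foot',onz(t,T(590,239),.006))
def yw(a,b): d=a-b; return np.degrees(np.arctan2(d[1],d[0]))-90,np.linalg.norm(d),(a+b)/2
print('top back edge',yw(onz(t,T(550,150),.191),onz(t,T(776,182),.191)))
print('top front edge',yw(onz(t,T(551,170),.191),onz(t,T(772,203),.191)))
print('bottom',yw(onz(t,T(508,255),.037),onz(t,T(690,278),.037)))
# side: top corners of phone
print('side top L,R',yw(onz(s,S(185,140),.191),onz(s,S(252,68),.191)))
def model(phi,o):
    R=Ro.from_euler('z',phi,degrees=True).as_matrix(); return lambda p:R@np.array(p)+np.r_[o,0]
for phi in (-12,-9,-6):
    m=model(phi,[.702,-.232]); print(phi,[ (proj(t,m(p))-[360,127]+.45)*10+[400,0] for p in ([0,.037,.191],[0,-.037,.191],[-.013,.037,.191],[-.013,-.037,.191])],(proj(t,[.702,-.232,.006])-[360,127]+.45)*10+[400,0],
     [(proj(s,m(p))-[255,115]+.44)*8 for p in ([-.006,.037,.191],[-.006,-.037,.191],[-.01,.037,.036],[-.01,-.037,.191])])
```

```text
foot [ 0.7129 -0.2357  0.006 ]
top back edge (np.float64(-6.978499956893387), np.float64(0.07361076660360877), array([ 0.7055, -0.2351,  0.191 ]))
top front edge (np.float64(-7.423906155062738), np.float64(0.0720205714549619), array([ 0.6988, -0.2346,  0.191 ]))
bottom (np.float64(-6.165884677241976), np.float64(0.06469296475260115), array([ 0.6978, -0.2349,  0.037 ]))
side top L,R (np.float64(-10.64672107895683), np.float64(0.06374607902317211), array([ 0.7004, -0.2278,  0.191 ]))
-12 [array([541.4836, 150.5492]), array([765.4573, 202.2669]), array([532.9808, 189.448 ]), array([757.1613, 241.1797])] [579.5423 268.7718] [array([189.5654, 143.0904]), array([270.4871,  60.6019]), array([213.4381, 443.7536]), array([278.7835,  62.628 ])]
-9 [array([540.3725, 156.3738]), array([766.5374, 196.4418]), array([533.9424, 195.7056]), array([760.3138, 235.7661])] [579.5423 268.7718] [array([194.1015, 143.7186]), array([266.7364,  59.337 ]), array([217.8613, 444.1503]), array([275.2326,  61.1335])]
-6 [array([539.5714, 162.2549]), array([767.3075, 190.5634]), array([535.2324, 201.9118]), array([763.1727, 230.1914])] [579.5423 268.7718] [array([198.7075, 144.2188]), array([262.8596,  58.1771]), array([222.3243, 444.4053]), array([271.5332,  59.7398])]
```

The phone's camera is at about (0.699, -0.233, 0.179) with yaw -7.5°, so the TCP target is (0.500, -0.207, 0.2195) with tool y at yaw 172.5°, reached by turning +203° about tool z.

Request:
play_rows(motion=[[[-0.004, -0.001, 0, 0, 0, 2], [-0.012, -0.0025, 0, 0, 0, 6], [-0.022, -0.0045, 0, 0, 0, 11], [-0.033, -0.0065, 0, 0, 0, 17], [-0.044, -0.009, 0, 0, 0, 23], [-0.055, -0.011, 0, 0, 0, 29], [-0.066, -0.013, 0, 0, 0, 35], [-0.0777, -0.0156, 0, 0, 0, 40.6]]])

```text
time_s: 7.2
position: [0.4775, 0.1099, 0.2557]
tcp_rot: [[0.425, 0.905, 0.0], [0.905, -0.425, 0.0], [0.0, 0.0, -1.0]]
force: [0.2, -0.1, -1.7]
opening: 0.11
grasp_force: 29.9
```

Request:
play_rows(motion=[[[-0.0086, 0.0048, 0, 0, 0, 5], [-0.0172, 0.0097, 0, 0, 0, 10], [-0.026, 0.0145, 0, 0, 0, 15], [-0.0345, 0.0194, 0, 0, 0, 20], [-0.0432, 0.0242, 0, 0, 0, 25], [-0.0518, 0.029, 0, 0, 0, 30], [-0.0605, 0.0339, 0, 0, 0, 35], [-0.0691, 0.0387, 0, 0, 0, 40.6]]])

```text
time_s: 7.87
position: [0.4835, 0.0309, 0.2557]
tcp_rot: [[0.911, 0.411, 0.0], [0.411, -0.911, -0.0], [0.0, 0.0, -1.0]]
force: [-0.2, -0.1, -0.9]
opening: 0.112
grasp_force: 29.9
```

Request:
play_rows(motion=[[[-0.0034, 0.0093, 0, 0, 0, 5], [-0.0068, 0.0186, 0, 0, 0, 10], [-0.0102, 0.0279, 0, 0, 0, 15], [-0.0136, 0.0372, 0, 0, 0, 20], [-0.017, 0.0465, 0, 0, 0, 25], [-0.0204, 0.0558, 0, 0, 0, 30], [-0.0238, 0.0651, 0, 0, 0, 35], [-0.0272, 0.0744, 0, 0, 0, 40.6]]])

```text
time_s: 8.53
position: [0.4896, -0.0481, 0.2556]
tcp_rot: [[0.96, -0.281, 0.0], [-0.281, -0.96, -0.0], [0.0, 0.0, -1.0]]
force: [-0.0, 0.0, -1.8]
opening: 0.11
grasp_force: 29.9
```

Request:
play_rows(motion=[[[0.0035, 0.0093, 0, 0, 0, 5], [0.007, 0.0186, 0, 0, 0, 10], [0.0104, 0.0279, 0, 0, 0, 15], [0.0139, 0.0371, 0, 0, 0, 20], [0.0174, 0.0464, 0, 0, 0, 25], [0.0208, 0.0557, 0, 0, 0, 30], [0.0243, 0.065, 0, 0, 0, 35], [0.0278, 0.0742, 0, 0, 0, 40]]])

```text
time_s: 9.2
position: [0.4958, -0.1271, 0.2556]
tcp_rot: [[0.555, -0.832, 0.0], [-0.832, -0.555, -0.0], [0.0, -0.0, -1.0]]
force: [0.1, 0.1, -2.0]
opening: 0.111
grasp_force: 29.9
```

Run:
```python
from seg import *
s=bot.read_state();print(s['position'],s['joint_positions']);print(tcprow([.5,-.207,.2195],172.5))
```

```text
[ 0.4958 -0.1271  0.2556] [-26.8996  20.3299  97.0548  -0.0011  62.6056 119.4045]
(array([0.0688, 0.0409, 0.0361]), array([-0.007 , -0.0071, 41.1964]))
```

Request:
play_rows(motion=[[[0.009, 0.005, 0.004, 0, 0, 5.5], [0.018, 0.011, 0.009, 0, 0, 11], [0.028, 0.017, 0.014, 0, 0, 17], [0.038, 0.0225, 0.02, 0, 0, 23], [0.048, 0.028, 0.025, 0, 0, 29], [0.057, 0.034, 0.03, 0, 0, 34.5], [0.065, 0.0385, 0.034, 0, 0, 39], [0.069, 0.041, 0.036, 0, 0, 41.2]]])

```text
time_s: 9.87
position: [0.5003, -0.2078, 0.219]
tcp_rot: [[-0.13, -0.991, -0.0], [-0.991, 0.13, -0.0], [0.0, 0.0, -1.0]]
force: [0.4, -0.6, -2.2]
opening: 0.112
grasp_force: 29.9
```

Request:
play_rows(motion=[[[0, 0, 0, 0, 0, 0], [0, 0, 0, 0, 0, 0], [0, 0, 0, 0, 0, 0], [0, 0, 0, 0, 0, 0], [0, 0, 0, 0, 0, 0], [0, 0, 0, 0, 0, 0]]])

```text
time_s: 10.37
position: [0.5004, -0.2064, 0.2198]
tcp_rot: [[-0.126, -0.992, 0.0], [-0.992, 0.126, -0.0], [0.0, -0.0, -1.0]]
force: [0.4, -0.4, -1.1]
opening: 0.113
grasp_force: 29.9
```

Run:
```python
from seg import *
s=bot.read_state();print(s['position'],s['joint_positions'],s['tcp_rot'],s['grasp_force'])
c=imaging.capture('side');d=imaging.capture('top')
for n in ('side','top'):
    for r in finder.recognise(n,'board')[:4]: print(n,r['confidence'],np.array(r['at']))
b=cv2.resize(c['frame'][90:315,220:420],(400,450));e=cv2.resize(d['frame'][120:270,250:450][:, :],(400,300))
o=np.zeros((450,800,3),np.uint8);o[:,:400]=b;o[:300,400:]=e
cv2.imwrite('pics/end.png',o[:,:,::-1])
```

```text
[ 0.5004 -0.2064  0.2198] [-34.2475  25.2472  95.3915   0.0025  59.3423 152.9653] [[-0.1256 -0.9921  0.0003]
 [-0.9921  0.1256 -0.0002]
 [ 0.0001 -0.0003 -1.    ]] 29.93475151131861
side 0.74 [0.4221 0.4141 0.0733]
side 0.68 [ 0.5024 -0.1651  0.1858]
side 0.55 [0.2865 0.4536 0.0692]
top 0.54 [0.425  0.3947 0.0876]
top 0.52 [0.2848 0.4425 0.0812]
```

View pics/end.png

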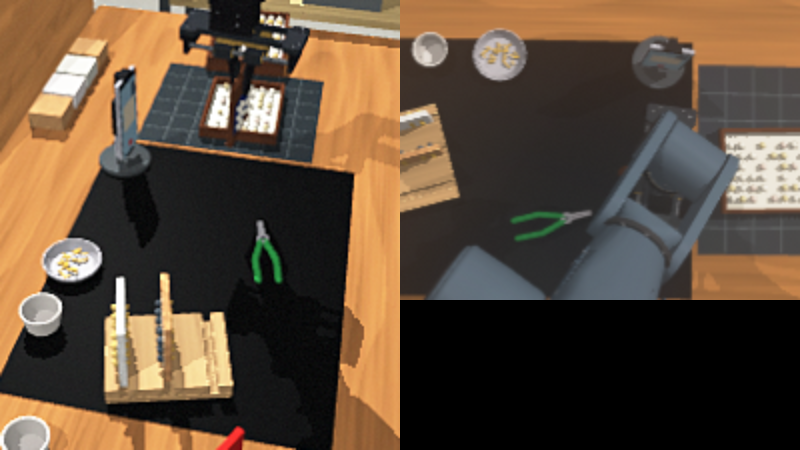

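The board hangs upright at (240,100) in the crop, with its pearls on the side away from the phone. The rack's dark slot is empty, and the other boards, phone, cups, dish and pliers stand in place. Handing in.

```bash
python3 -c "
from rig import bot
s=bot.read_state();print(s['qvel'],s['grasp_force']);print(bot.hand_in())"
```

```text
[-0.10428084  0.09155787 -0.01454499  0.06145657 -0.07944855  0.0763009 ] 29.93494698603172
the job is handed in; nothing more can be done
None
```

I handed the job in with the dark board held still and upright about 20 cm in front of the phone's camera, its bare back facing the camera; nothing else looked moved in the last pictures, and no verdict came back.

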